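# Check under two sample crates and dispatch the stamped one

## Robot

A 7-joint arm with a two-finger parallel gripper is mounted at the origin on the work surface. World frame = base frame: x ahead of the robot, y to its left, z up, the work surface at z = 0. Lengths are in m, angles in rad, forces in N, time in s.
With the tool pointing down it reaches from about 0.35 to 0.9 m from the base axis. Payload 8.1 kg.
Tool frame: the origin (TCP) lies on the centre line of the jaws, within the pads' length; the fingertips stand 19 mm ahead of it and the grasp point (between the pads) is the TCP; z points along the fingers, y is the line along which they close (so a half turn about z gives the same grasp; the last joint's range is limited). The gripper opens to 92 mm and grips with 3 to 60 N. Pads are 19 mm wide; open, the fingers measure 130 mm over their backs; the gripper's body (75 mm by 190 mm) begins 47 mm behind the grasp point.
Start: joints at [1.114, 0.434, 0.025, 1.573, -0.012, 1.134, -0.075], TCP at [0.217, -0.586, 0.246] pointing down, gripper open.
Joint ranges: [-2.62, 2.62], [-0.44, 2.09], [-1.27, 1.32], [0.08, 2.57], [-1.32, 4.46], [0.12, 2], [-2.74, 2.74]. Speed limits (rad/s): [2.22, 2.22, 3.01, 3.01, 3.14, 3.14, 3.14].

## Interface

Orientations are given as [roll, pitch, yaw] about the fixed x, y, z axes, in that order (R = Rz(yaw) Ry(pitch) Rx(roll)).
In Python, from cell import robot gives the robot as it stands.
- The arm moves only by the tool carry_out, never from a script. Its argument "motion" is a list that holds one entry, the list of rows, each a list of 4 numbers: the shift along the tool's x, y, z in mm, then the turn about the tool's z in rad. A call has 1 to 5 rows; each row shifts and turns the commanded pose from where the row before left it, along the tool's axes as they then stand; what a row does not reach is not made up. A row lasts 1/10 s, in which the tool goes at most 50 mm and 8.59 degrees, less where a joint would pass 70% of its speed; a pose out of reach is approached as far as the arm can. A call is refused whole if a number of a shift passes 50 or a number of a turn 0.15, either way. A call with a gripper value outside its range is refused whole. "hand" is the finger opening in mm, from 0 to 91.8, set as the call begins (left out, the last holds). The fingers move at their own pace and stop on an object; "squeeze" is the grip in N (left out, the last holds). Time passes only in rows, so rows that do not move let the fingers close. It gives the time, the measured TCP pose, the force, the opening and the grip force at its end, in the units of the state.
- robot.get_state(): the state, without advancing time (a new reading comes with each control period).
- robot.camera(name): name is "scene" or "top" or "wrist"; returns a dict with "pixels" (384x512x3 uint8, blue, green, red), "z_map" (384x512 float32, m along the optical axis (not along the pixel's ray), 0 where there is no reading), "fx", "fy", "cx", "cy" (pixels), "world_to_cam" (4x4, takes a point from world to camera coordinates). Camera axes: x right, y down, z forward; pixel columns grow to the right and rows downward; lengths in m; the calibration is good to about 2 mm. A picture is of the moment at which its call begins.
- robot.job_done(): hands the job in; it is judged then, once.
The state is a dict: "clock": time; "joints": joint angles; "joint_velocities": joint speeds; "effort": joint torques, N m; "tcp_pos": TCP position; "orientation": TCP orientation; "force": force on the tool from outside, world axes, zero at the start; "ft_torque": the same for the moment, N m; "width": finger opening in m; "grasp_force": force on a finger pad.
Only numpy, scipy, OpenCV 4.12 (cv2) and the standard library are available. Lean on these libraries where they do the work, as an engineer would, in place of code of your own. Each camera call takes 0.05 s, during which the arm holds its last target. There are 200 camera calls.

## Task

Tip each of the two crates over the stop rail (a low wedge) on to its side, towards the robot, by pulling at the top of its far wall with the fingertips, so that its underside faces out towards the dispatch line and can be seen. When both lie on their sides, push the one that is stamped underneath, still lying on its side, out from the rail until the yellow dispatch line runs under the middle of it; leave the other lying at the rail. Pick nothing up, and leave everything else on the bench alone.

Things in the scene. Friction and masses are not known exactly. Their poses are not given: they have to be found in the camera images.
- stamped_crate: closed wooden crate, 80 mm deep (its x), 100 wide (its y), 85 high with its 6 mm runners (along x, at its left and right edges), plus a lid cleat 24 wide, 12 thick, all along y over the lid's middle. Origin: centre of its underside, on the bench; x points away from the rail, z up. 0.36 to 0.54 kg. Its underside has a black stamp, a 59 mm ring with a bar through it, hidden while it stands.
- plain_crate: closed wooden crate, 80 mm deep (its x), 100 wide (its y), 85 high with its 6 mm runners (along x, at its left and right edges), plus a lid cleat 24 wide, 12 thick, all along y over the lid's middle. Origin: centre of its underside, on the bench; x points away from the rail, z up. 0.36 to 0.54 kg. Same outside as the stamped one; its underside is blank.
- stop_rail: fixed flat aluminium wedge, 420 mm long (its y): a 6 mm high step at x = 0 facing the crates, sloping down to nothing 100 mm towards the robot. Origin: on the bench, middle of the step; x points from the step to the crates and the dispatch line, y to the robot's left. One crate stands left, one right of its middle, in random order, square within 2 degrees, within 6 mm of the step.
- dispatch_line: yellow tape line flat on the bench beyond the crates, 25 mm wide (its x), 560 mm long (its y), no thickness to speak of. Origin: its middle; y along the line to the robot's left, x across it, away from the robot.
- stamped_crate_center (a point): middle of the volume of stamped_crate, 42.5 mm above its underside; its weight acts here too, so tipped over its lower near edge it passes its balance at about 43 degrees and then falls on to its side by itself
- stamped_crate_near_edge (a point): middle of the lower edge of stamped_crate on the rail's side (40 mm from its origin along -x). The crate tips about this edge, which the rail stops; it slips up to about 10 mm away from the rail meanwhile
- stamped_crate_far_edge (a point): middle of the lower edge of stamped_crate on the side away from the rail (40 mm from its origin along +x)
- plain_crate_center (a point): middle of the volume of plain_crate, 42.5 mm above its underside; its weight acts here too, so tipped over its lower near edge it passes its balance at about 43 degrees and then falls on to its side by itself
- plain_crate_near_edge (a point): middle of the lower edge of plain_crate on the rail's side (40 mm from its origin along -x). The crate tips about this edge, which the rail stops; it slips up to about 10 mm away from the rail meanwhile
- plain_crate_far_edge (a point): middle of the lower edge of plain_crate on the side away from the rail (40 mm from its origin along +x)
- mounted_sample: bystander, loose: black resin-mounted sample, upright cylinder 30 mm across and 22 mm high, standing between the two crates' lanes; origin under its centre
- test_block: bystander, loose: steel hardness reference disc, 64 mm across, 12 mm thick, lying flat to the left; origin under its centre
- polish_jar: bystander, loose: jar with black cap, 56 mm across, 70 mm high, to the left; origin under its centre
- loupe: bystander, loose: black eye loupe, 34 mm across, 36 mm high, standing to the right; origin under its centre
- spanner: bystander, loose: steel spanner 150 mm long, lying flat to the right; origin under its middle
- anvil: bystander, loose: steel spool-shaped anvil, 44 mm across, 40 mm high, beyond the dispatch line; origin under its centre
Mind the look-alikes: they are no part of the job. Leave any blue look-alike of the plain_crate alone.

How it is judged:
By the outcome, as a careful person would: the job done as asked, in the order asked, and still so for the second after the job is handed in, with the robot touching nothing.
It also fails if it takes over 69 s, if anything falls off the work surface, if the arm or the gripper's body presses on something with over 40 N, if the wrist force passes 120 N, or if a joint passes its speed limit or range.

## Working session

There is one attempt and no reset: what is moved stays moved. The work goes in short steps, Python scripts to look and compute and a tool call to move; the robot and the scene stay as the last step left them, time stands still between calls to the robot, and variables do not carry over. Pictures are saved under pics/ and viewed, at most 10 in all, crops included, and the job is handed in when it is done.

Besides the shell and the picture viewer there is one more tool, called after "Call:" as name([rows], argument=value, ...), one row to a line, values as JSON. carry_out: Moves the arm, as the interface text tells. Its arguments: {"type":"object","properties":{"motion":{"type":"array"},"hand":{"type":"number"},"squeeze":{"type":"number"}},"required":["motion"]}

```bash
mkdir -p pics; ls; cat > h.py <<'E'
import numpy as np, cv2
from cell import robot
def snap(name,fn=None):
    c=robot.camera(name)
    if fn: cv2.imwrite('pics/'+fn,c['pixels'])
    np.savez('last_'+name+'.npz',**c); return c
def load(name): return dict(np.load('last_'+name+'.npz'))
def px(c,u,v,z=None):
    """world point of a pixel: from depth, or on plane z"""
    T=np.linalg.inv(c['world_to_cam']); r=np.array([(u-c['cx'])/c['fx'],(v-c['cy'])/c['fy'],1.])
    if z is None: d=c['z_map'][int(v),int(u)]
    else: d=(z-T[2,3])/(T[:3,:3]@r)[2]
    return T[:3,:3]@(r*d)+T[:3,3]
def cloud(c):
    v,u=np.mgrid[:384,:512]; d=c['z_map']; T=np.linalg.inv(c['world_to_cam'])
    P=np.stack([(u-c['cx'])/c['fx']*d,(v-c['cy'])/c['fy']*d,d],-1)
    P=P@T[:3,:3].T+T[:3,3]; P[d==0]=np.nan; return P
E
python3 - <<'E'
from h import *
a=snap('top'); b=snap('scene')
cv2.imwrite('pics/a.png',cv2.resize(a['pixels'],(800,600))); cv2.imwrite('pics/b.png',cv2.resize(b['pixels'],(800,600)))
print(robot.get_state())
for c in(a,b): print(np.linalg.inv(c['world_to_cam']).round(3),c['fx'])
E
```

```text
pics
{'clock': 0.1, 'joints': array([ 1.11441942,  0.43517844,  0.02494981,  1.57397409, -0.0115859 ,
        1.13400654, -0.07510322]), 'joint_velocities': array([ 0.00064861, -0.00280068, -0.0007227 , -0.00352755,  0.0008031 ,
        0.0001936 , -0.0014762 ]), 'effort': array([ 3.49734670e-03, -6.69123101e+01,  9.88224708e-01, -3.15143895e+01,
       -6.05645939e-02,  3.74234968e-02,  1.00364969e-04]), 'tcp_pos': array([ 0.21634374, -0.58591442,  0.24501993]), 'orientation': array([-3.14017711e+00,  1.32709274e-04,  3.53732245e-01]), 'force': array([-0.11510513,  0.17861139,  0.0152735 ]), 'ft_torque': array([ 0.00543611,  0.02033906, -0.01408233]), 'grasp_force': 0.0, 'width': 0.09195944116332407}
[[-9.900e-02 -9.750e-01  2.000e-01  2.860e-01]
 [-9.950e-01  9.800e-02 -1.700e-02 -1.000e-03]
 [-3.000e-03 -2.010e-01 -9.800e-01  1.445e+00]
 [ 0.000e+00  0.000e+00  0.000e+00  1.000e+00]] 446.20601886074394
[[ 0.861  0.334 -0.384  1.046]
 [ 0.509 -0.577  0.639 -0.777]
 [-0.008 -0.745 -0.667  0.867]
 [ 0.     0.     0.     1.   ]] 470.27375117753627
```

View pics/a.png

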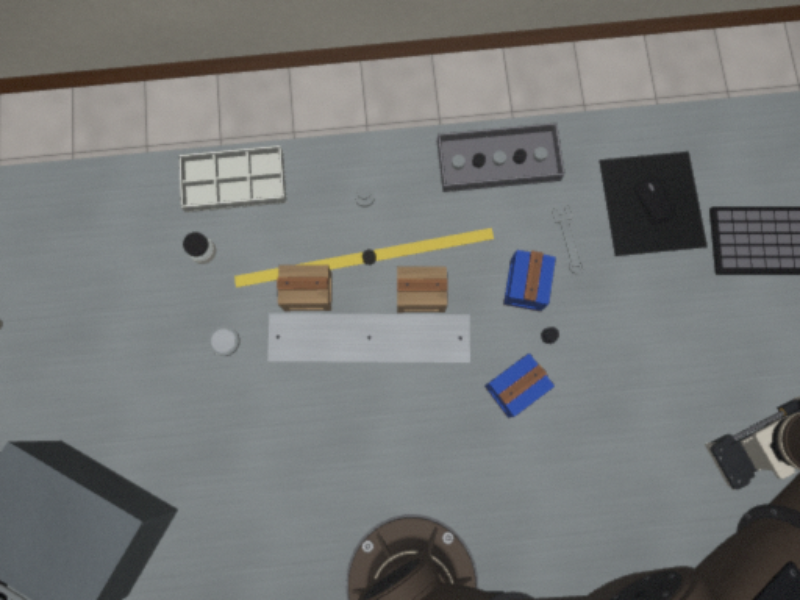

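View pics/b.png

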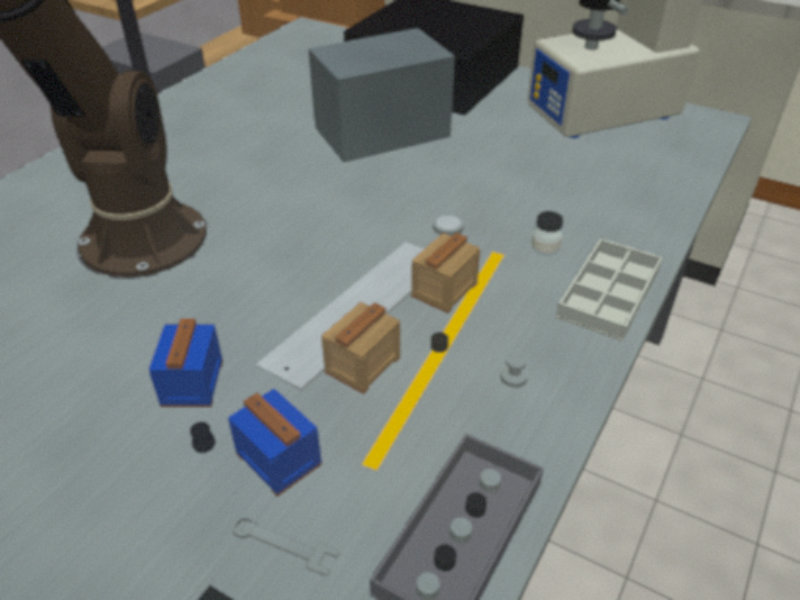

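Candidates in the top view (800×600): wooden crates at (304,285) and (422,288), standing at the rail step, are the ones I want. The blue crates at (530,280) and (520,385) are look-alikes and stay put. The black mounted sample is at (369,257) on the yellow line, and the rail plate is at (369,338).

```bash
python3 - <<'E'
from h import *
a=load('top'); P=cloud(a); im=a['pixels']
cv2.imwrite('pics/c.png',cv2.resize(im[130:250,140:310],(800,565),interpolation=cv2.INTER_CUBIC))
for n,x0,x1 in(('L',165,222),('R',245,295)):
    m=np.zeros(im.shape[:2],bool); m[160:205,x0:x1]=1
    for lo,hi in((.08,.09),(.092,.102)):
        q=P[m&(P[...,2]>lo)&(P[...,2]<hi)]
        if len(q): print(n,lo,len(q),q.mean(0).round(4),np.array(cv2.minAreaRect(q[:,:2].astype(np.float32))[0]).round(4),cv2.minAreaRect(q[:,:2].astype(np.float32))[1:],q.min(0).round(3),q.max(0).round(3))
hsv=cv2.cvtColor(im,cv2.COLOR_BGR2HSV)
y=cv2.inRange(hsv,(20,120,100),(35,255,255))>0
v,u=np.where(y); W=np.array([px(a,i,j,0.) for i,j in zip(u,v)])
print('line',cv2.minAreaRect(W[:,:2].astype(np.float32)),len(u))
s=.64
for n,(u,v,z) in dict(railLT=(268,314,.006),railRT=(470,314,.006),railRB=(470,362,0),railLB=(268,362,0),sample=(369,257,.022),anvil=(365,198,.04),jar=(197,244,.07),disc=(225,341,.012),b1=(530,280,.085)).items(): print(n,px(a,u*s,v*s,z).round(4))
E
```

```text
L 0.08 512 [0.5942 0.1589 0.0841] [0.5961 0.1599] ((0.09800606966018677, 0.08181864768266678), 85.4264907836914) [0.552 0.108 0.08 ] [0.638 0.21  0.09 ]
L 0.092 237 [0.5962 0.1601 0.0965] [0.5962 0.1594] ((0.0997994914650917, 0.024063318967819214), 84.5241928100586) [0.58  0.109 0.092] [0.613 0.21  0.102]
R 0.08 508 [ 0.5661 -0.0768  0.084 ] [ 0.5691 -0.0772] ((0.09945850819349289, 0.08064614981412888), 84.74646759033203) [ 0.525 -0.129  0.08 ] [ 0.611 -0.024  0.09 ]
R 0.092 238 [ 0.5693 -0.0759  0.0964] [ 0.5659 -0.0766] ((0.09964548796415329, 0.034540239721536636), 81.3641357421875) [ 0.543 -0.127  0.092] [ 0.585 -0.027  0.102]
line ((0.6605808734893799, 0.03345686197280884), (0.023117706179618835, 0.5563768148422241), 5.28306245803833) 885
railLT [0.5557 0.245  0.006 ]
railRT [ 0.5136 -0.1756  0.006 ]
railRB [ 0.4145 -0.1642  0.    ]
railLB [0.4561 0.2523 0.    ]
sample [0.653  0.0231 0.022 ]
anvil [0.7772 0.0194 0.04  ]
jar [0.7029 0.3694 0.07  ]
disc [0.5069 0.3361 0.012 ]
b1 [ 0.5574 -0.2934  0.085 ]
```

View pics/c.png

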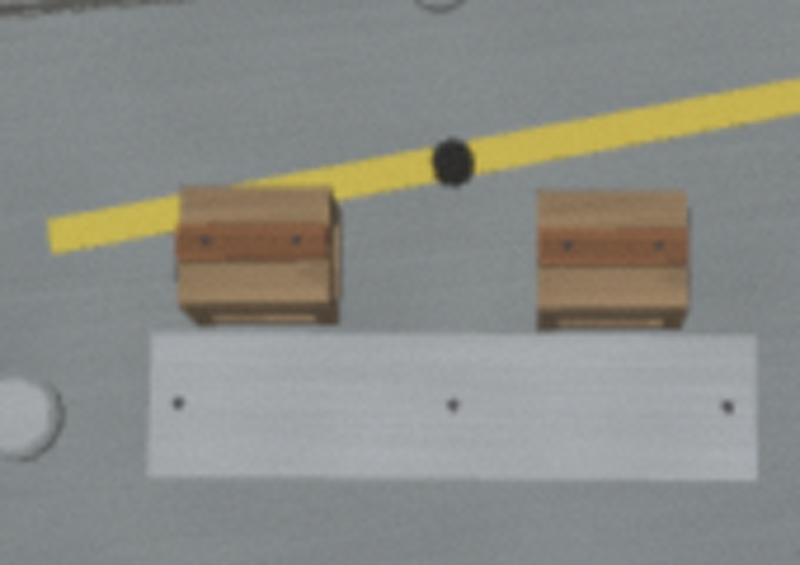

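Picture c confirms the choice: two brown wooden crates stand just beyond the rail step, which runs along y≈332 in the crop. The black sample at (453,162) lies between their lanes. Next I turn the tool to the rail's heading and start towards the right crate.

Call:
carry_out([
  [[35, -25, 0, 0.1135], [35, -25, 0, 0.1135], [35, -25, 0, 0.1135], [35, -25, 0, 0.1135], [0, 0, 0, 0]],
], hand=50)

```text
clock: 0.6
tcp_pos: [0.3413, -0.4582, 0.2454]
orientation: [-3.139, -0.002, -0.095]
force: [0.3, -0.2, -1.0]
width: 0.0564
grasp_force: 0.0
```

```bash
cat >> h.py <<'E'
O=np.array([.5347,.0347]); A=-.0998
EX=np.array([np.cos(A),np.sin(A)]); EY=np.array([-EX[1],EX[0]])
def rail(p): d=np.array(p[:2])-O; return np.array([d@EX,d@EY])
def go(*targets):
    "targets: rail x, y and tcp z in mm; prints tool-axis shifts (mm)"
    s=robot.get_state(); R=__import__('scipy.spatial.transform',fromlist=['Rotation']).Rotation.from_euler('xyz',s['orientation']).as_matrix()
    p=s['tcp_pos']; print('t',s['clock'],'rail',(rail(p)*1e3).round(1),'z',p[2].round(4),'yaw',s['orientation'].round(4),'F',s['force'].round(1),'w',s['width'])
    for x,y,z in targets:
        t=np.append(O+(x*EX+y*EY)/1e3,z/1e3); print((x,y,z),(R.T@(t-p)*1e3).round(1)); p=t
E
python3 -c "
from h import *
go((108,-108,200),(108,-108,87))"
```

```text
t 0.6 rail [-143.4 -509.7] z 0.2454 yaw [-3.1385e+00 -2.3000e-03 -9.5200e-02] F [ 0.3 -0.2 -1. ] w 0.05637532505330317
(108, -108, 200) [ 253.1 -400.4   47.2]
(108, -108, 87) [ -0.3   0.3 113. ]
```

Call:
carry_out([
  [[28, -44, 5, 0.005], [28, -44, 5, 0], [28, -44, 5, 0], [28, -44, 5, 0], [28, -44, 5, 0]],
])

```text
clock: 1.1
tcp_pos: [0.4904, -0.267, 0.2216]
orientation: [3.142, 0.0, -0.105]
force: [0.4, -1.4, -0.9]
width: 0.0495
grasp_force: 0.0
```

Call:
carry_out([
  [[28, -44, 5, 0], [28, -44, 5, 0], [28, -44, 5, 0], [28, -44, 5, 0], [0, 0, 0, 0]],
])

```text
clock: 1.6
tcp_pos: [0.6168, -0.1039, 0.2014]
orientation: [-3.137, 0.0, -0.094]
force: [-0.0, -0.4, -0.8]
width: 0.05
grasp_force: 0.0
```

```bash
python3 -c "
from h import *
go((108,-108,200),(108,-108,87))
snap('wrist'); c=load('wrist'); cv2.imwrite('pics/d.png',c['pixels'])"
```

```text
t 1.6 rail [  95.5 -129.7] z 0.2014 yaw [-3.1367e+00  2.0000e-04 -9.4400e-02] F [-0.  -0.4 -0.8] w 0.05000188904959829
(108, -108, 200) [ 12.6 -21.6   1.5]
(108, -108, 87) [  0.    0.6 113. ]
```

View pics/d.png

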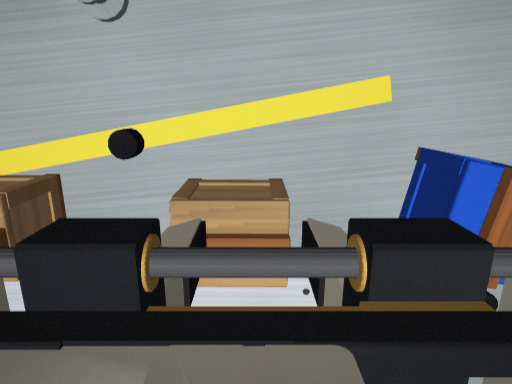

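The wrist view shows the right crate centred between the fingers at (230,200), with the sample at (126,143) clear of them. I move over and go down behind the far wall.

Call:
carry_out([
  [[13, -21, 20, 0.004], [0, 0, 35, 0], [0, 0, 35, 0], [0, 0, 24, 0], [0, 0, 0, 0]],
])

```text
clock: 2.15
tcp_pos: [0.6255, -0.0947, 0.0852]
orientation: [3.141, 0.007, -0.11]
force: [-0.6, -0.2, 0.1]
width: 0.05
grasp_force: 0.0
```

```bash
python3 -c "
from h import *
go((108,-108,87))
c=snap('wrist');P=cloud(c)
q=P[100:300,150:320].reshape(-1,3); q=q[(q[:,2]>.08)&(q[:,2]<.088)]; r=np.array([rail(x) for x in q]); print(len(r),r.min(0),r.max(0),np.percentile(r,[2,98],0))"
```

```text
t 2.15 rail [ 103.3 -119.7] z 0.0852 yaw [ 3.1405  0.0071 -0.1104] F [-0.6 -0.2  0.1] w 0.05003919354824221
(108, -108, 87) [  4.6 -11.8  -1.8]
2602 [ 0.07843529 -0.15041369] [ 0.11619787 -0.07752518] [[ 0.07952485 -0.14747642]
 [ 0.11546948 -0.08131982]]
```

Call:
carry_out([
  [[0, -12, -2, -0.01], [0, 0, 0, 0], [-5, 0, 0, 0], [-5, 0, 0, 0], [-4, 0, 0, 0]],
])

```text
clock: 2.7
tcp_pos: [0.6169, -0.0802, 0.0918]
orientation: [3.141, -0.003, -0.1]
force: [5.4, -1.0, 3.8]
width: 0.0502
grasp_force: 3.0
```

```bash
python3 -c "
from h import *
go((89.5,-108,89),(76,-108,102),(61,-108,112),(44,-108,120),(26,-108,124),(7,-108,125))"
```

```text
t 2.7 rail [  93.2 -106.2] z 0.0918 yaw [ 3.1415e+00 -3.0000e-03 -9.9500e-02] F [ 5.4 -1.   3.8] w 0.05019653511890527
(89.5, -108, 89) [-3.7  1.8  2.8]
(76, -108, 102) [-13.5  -0.  -13. ]
(61, -108, 112) [-15.  -0. -10.]
(44, -108, 120) [-17.   -0.   -8.1]
(26, -108, 124) [-18.   -0.   -4.1]
(7, -108, 125) [-19.   -0.   -1.1]
```

Call:
carry_out([
  [[-6, 0, 0, 0], [-6, 0, -4, 0], [-6, 0, -5, 0], [-7, 0, -5, 0], [-7, 0, -4, 0]],
])

```text
clock: 3.2
tcp_pos: [0.5875, -0.0771, 0.1114]
orientation: [-3.141, -0.008, -0.1]
force: [7.8, -0.7, 8.9]
width: 0.05
grasp_force: 4.9
```

```bash
python3 -c "
from h import *
go((76,-108,102),(61,-108,112),(44,-108,120),(26,-108,124),(7,-108,125))"
```

```text
t 3.2 rail [  63.7 -106. ] z 0.1114 yaw [-3.1413 -0.0081 -0.0998] F [ 7.8 -0.7  8.9] w 0.05003619760148952
(76, -108, 102) [12.2  2.   9.5]
(61, -108, 112) [-14.9  -0.  -10.1]
(44, -108, 120) [-16.9  -0.   -8.1]
(26, -108, 124) [-18.   -0.   -4.1]
(7, -108, 125) [-19.    0.   -1.2]
```

Call:
carry_out([
  [[-8, 0, -4, 0], [-8, 0, -3, 0], [-8, 0, -3, 0], [-8, 0, -2, 0], [-8, 0, -1, 0]],
])

```text
clock: 3.7
tcp_pos: [0.5436, -0.0729, 0.122]
orientation: [3.141, 0.0, -0.099]
force: [0.6, 0.3, 0.4]
width: 0.0503
grasp_force: 0.0
```

```bash
python3 -c "
from h import *
go((26,-108,124),(7,-108,125))"
```

```text
t 3.7 rail [  19.6 -106.2] z 0.122 yaw [ 3.1414e+00  3.0000e-04 -9.9500e-02] F [0.6 0.3 0.4] w 0.050333644910126304
(26, -108, 124) [ 6.4  1.8 -2. ]
(7, -108, 125) [-19.  -0.  -1.]
```

Call:
carry_out([
  [[-8, 0, 0, 0], [-8, 0, 0, 0], [-6, 0, 0, 0], [0, 0, -30, 0], [0, 0, -30, 0]],
])

```text
clock: 4.2
tcp_pos: [0.5213, -0.0705, 0.1816]
orientation: [3.141, 0.003, -0.099]
force: [0.5, 0.2, 0.2]
width: 0.0497
grasp_force: 0.0
```

```bash
python3 -c "
from h import *
go((113,130,185),(113,130,87))
a=snap('top');b=snap('scene'); 
cv2.imwrite('pics/e.png',np.vstack([cv2.resize(a['pixels'][130:250,140:310],(567,300)),cv2.resize(b['pixels'][120:280,140:330],(567,300))]))"
```

```text
t 4.2 rail [  -2.8 -106. ] z 0.1816 yaw [ 3.1415e+00  2.9000e-03 -9.9200e-02] F [0.5 0.2 0.2] w 0.049685195994281214
(113, 130, 185) [ 116.  -236.    -3.8]
(113, 130, 87) [ 0.3 -0.  98. ]
```

View pics/e.png

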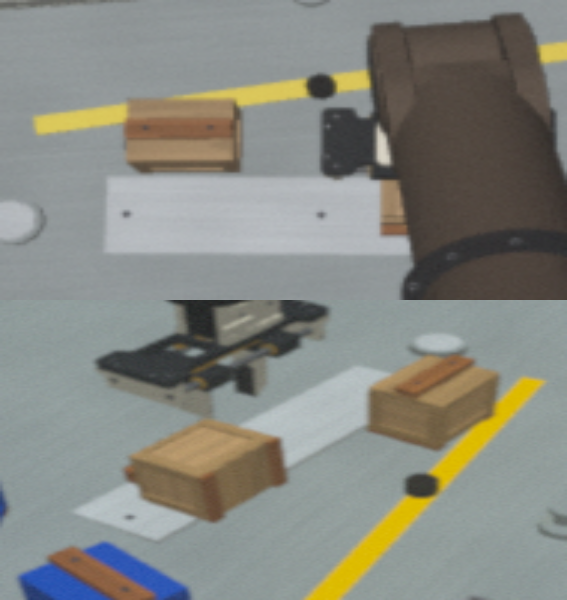

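Picture e shows the right crate lying on its side at the rail (scene part, about (205,470)). The face turned to the line, at (245,480), looks blank, so the left crate is probably the stamped one. Left crate next.

Call:
carry_out([
  [[24, -46, 0, 0], [24, -46, 0, 0], [24, -46, 0, 0], [24, -46, 0, 0], [20, -44, 0, 0]],
])

```text
clock: 4.8
tcp_pos: [0.6572, 0.1401, 0.1808]
orientation: [3.141, 0.001, -0.1]
force: [1.0, -0.8, 0.4]
width: 0.0497
grasp_force: 0.0
```

Call:
carry_out([
  [[0, 0, 0, 0], [0, 0, 0, 0]],
])

```text
clock: 5.0
tcp_pos: [0.656, 0.1401, 0.1802]
orientation: [3.141, 0.002, -0.097]
force: [-0.1, -1.5, -0.0]
width: 0.0499
grasp_force: 0.0
```

```bash
python3 -c "
from h import *
go((113,130,185),(113,130,90))"
```

```text
t 5.0 rail [110.2 116.9] z 0.1802 yaw [ 3.1412e+00  1.8000e-03 -9.6700e-02] F [-0.1 -1.5 -0. ] w 0.049855536430818304
(113, 130, 185) [  2.8 -13.1  -4.8]
(113, 130, 90) [ 0.2 -0.  95. ]
```

Call:
carry_out([
  [[3, -13, 20, 0], [0, 0, 30, 0], [0, 0, 25, 0], [0, 0, 15, 0], [0, 0, 0, 0]],
])

```text
clock: 5.5
tcp_pos: [0.6591, 0.1492, 0.0894]
orientation: [3.139, 0.004, -0.101]
force: [0.5, 0.1, 0.3]
width: 0.0499
grasp_force: 0.0
```

```bash
python3 -c "
from h import *
go((98,130,91),(89.5,130,91))"
```

```text
t 5.5 rail [112.4 126.3] z 0.0894 yaw [ 3.1392  0.004  -0.1007] F [0.5 0.1 0.3] w 0.04987201673214769
(98, 130, 91) [-14.4  -3.7  -1.5]
(89.5, 130, 91) [-8.5  0.   0. ]
```

Call:
carry_out([
  [[-5, -3, -1, 0], [-5, 0, -1, 0], [-5, 0, 0, 0], [-5, 0, 0, 0], [-5, 0, 0, 0]],
])

```text
clock: 6.0
tcp_pos: [0.6381, 0.1567, 0.0956]
orientation: [-3.14, -0.005, -0.1]
force: [7.3, -1.2, 5.1]
width: 0.0499
grasp_force: 3.6
```

```bash
python3 -c "
from h import *
go((76,130,102))"
```

```text
t 6.0 rail [ 90.7 131.7] z 0.0956 yaw [-3.1402 -0.0052 -0.0998] F [ 7.3 -1.2  5.1] w 0.049851005943752066
(76, 130, 102) [-14.7   1.7  -6.5]
```

Call:
carry_out([
  [[-6, 0, 0, 0], [-6, 0, -3, 0], [-6, 0, -5, 0], [-7, 0, -5, 0], [-7, 0, -4, 0]],
])

```text
clock: 6.5
tcp_pos: [0.6071, 0.16, 0.1135]
orientation: [-3.139, -0.007, -0.1]
force: [5.4, -1.2, 8.3]
width: 0.05
grasp_force: 4.1
```

```bash
python3 -c "
from h import *
go((61,130,112),(44,130,120))"
```

```text
t 6.5 rail [ 59.5 131.9] z 0.1135 yaw [-3.1394 -0.0068 -0.1002] F [ 5.4 -1.2  8.3] w 0.04996570831153053
(61, 130, 112) [1.5 1.9 1.5]
(44, 130, 120) [-16.9  -0.   -8.1]
```

Call:
carry_out([
  [[-8, 0, -4, 0], [-8, 0, -3, 0], [-8, 0, -2, 0], [-8, 0, -2, 0], [-8, 0, -1, 0]],
])

```text
clock: 7.0
tcp_pos: [0.5634, 0.1637, 0.1228]
orientation: [3.141, 0.001, -0.099]
force: [-0.9, 0.0, -0.3]
width: 0.0502
grasp_force: 0.0
```

Call:
carry_out([
  [[-8, 0, 0, 0], [-8, 0, 0, 0], [-4, 0, 0, 0], [0, 0, -40, 0], [0, 0, -40, 0]],
])

```text
clock: 7.5
tcp_pos: [0.5435, 0.1654, 0.2026]
orientation: [3.14, 0.003, -0.099]
force: [1.3, 0.3, 0.0]
width: 0.0498
grasp_force: 0.0
```

Call:
carry_out([
  [[-44, 10, -20, 0], [-44, 10, 0, 0], [-44, 10, 0, 0], [-40, 10, 0, 0], [0, 0, 0, 0]],
])

```text
clock: 8.0
tcp_pos: [0.3644, 0.1416, 0.2223]
orientation: [3.139, 0.002, -0.098]
force: [1.4, 0.4, -0.4]
width: 0.0499
grasp_force: 0.0
```

```bash
python3 -c "
from h import *
go()
a=snap('top');b=snap('scene'); P=cloud(a)
cv2.imwrite('pics/f.png',np.vstack([cv2.resize(a['pixels'][130:250,140:310],(567,300)),cv2.resize(b['pixels'][120:280,140:330],(567,300))]))
m=(P[...,2]>.07)&(P[...,2]<.095)
n,l,s,c=cv2.connectedComponentsWithStats(m.astype(np.uint8))
for i in range(1,n):
  if s[i,4]>100:
    q=P[l==i]; r=np.array([rail(x) for x in q]); print(s[i],np.percentile(r,[2,98],0).round(3).tolist(),q[:,2].mean(),cv2.minAreaRect(r.astype(np.float32)))
"
```

```text
t 8.0 rail [-180.1   89.4] z 0.2223 yaw [ 3.1394e+00  2.5000e-03 -9.7500e-02] F [ 1.4  0.4 -0.4] w 0.04986010766421272
[325 160  31  36 685] [[0.013, -0.37], [0.114, -0.286]] 0.08488329647703223 ((0.06415106356143951, -0.3293890357017517), (0.0807378962635994, 0.10085513442754745), 79.186279296875)
[177 192  33  27 762] [[-0.065, 0.081], [0.012, 0.179]] 0.08197030966429886 ((-0.02542618289589882, 0.13086152076721191), (0.10171116143465042, 0.08164893090724945), 89.128173828125)
[254 192  33  28 869] [[-0.068, -0.157], [0.011, -0.059]] 0.08177227268847224 ((-0.02715335041284561, -0.10824468731880188), (0.09946798533201218, 0.0848710834980011), 89.9941177368164)
[313 226  42  41 711] [[-0.202, -0.353], [-0.1, -0.246]] 0.08466514076075317 ((-0.15065914392471313, -0.2999873161315918), (0.08026693016290665, 0.10025043785572052), 35.64175033569336)
[ 25 282  82 102 331] [[-0.533, 0.38], [-0.262, 0.615]] 0.08278731976253953 ((-0.36425185203552246, 0.4770362079143524), (0.3276127576828003, 0.14819002151489258), 29.604862213134766)
```

View pics/f.png

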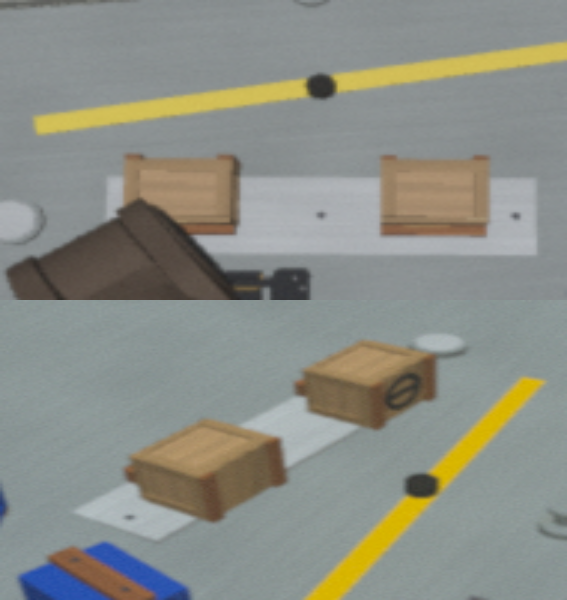

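Picture f shows both crates lying at the rail. The left one carries the ring-and-bar stamp at (402,390) in the scene part, and the right one's underside is blank. I push the left crate about 132 mm outward, pressing on its cleat.

Call:
carry_out([
  [[25, -21, 25, 0], [25, -21, 35, 0], [0, 0, 40, 0], [0, 0, 40, 0], [0, 0, 34, 0]],
])

```text
clock: 8.6
tcp_pos: [0.4246, 0.18, 0.0464]
orientation: [-3.142, 0.0, -0.1]
force: [-0.1, -1.0, -0.4]
width: 0.0498
grasp_force: 0.0
```

```bash
python3 -c "
from h import *
go((-105,131,48),(37,131,48))"
```

```text
t 8.6 rail [-124.   133.6] z 0.0464 yaw [-3.1416e+00  2.0000e-04 -1.0000e-01] F [-0.1 -1.  -0.4] w 0.04982915128957246
(-105, 131, 48) [19.   2.6 -1.6]
(37, 131, 48) [142.  -0.  -0.]
```

Call:
carry_out([
  [[10, 2, -2, 0], [8, 0, 0, 0], [8, 0, 0, 0], [8, 0, 0, 0], [8, 0, 0, 0]],
])

```text
clock: 9.1
tcp_pos: [0.466, 0.1738, 0.052]
orientation: [-3.141, -0.001, -0.1]
force: [-3.4, 0.3, 3.0]
width: 0.0498
grasp_force: 2.0
```

Call:
carry_out([
  [[8, 0, 0, 0], [8, 0, 0, 0], [8, 0, 0, 0], [8, 0, 0, 0], [8, 0, 0, 0]],
])

```text
clock: 9.6
tcp_pos: [0.5058, 0.1695, 0.0507]
orientation: [-3.142, -0.0, -0.099]
force: [-1.7, 0.5, -0.7]
width: 0.0505
grasp_force: 0.5
```

Call:
carry_out([
  [[8, 0, 0, 0], [8, 0, 0, 0], [8, 0, 0, 0], [8, 0, 0, 0], [8, 0, 0, 0]],
])

```text
clock: 10.1
tcp_pos: [0.5453, 0.1656, 0.0507]
orientation: [3.142, 0.0, -0.099]
force: [-1.3, 0.7, -1.0]
width: 0.0502
grasp_force: 0.8
```

Call:
carry_out([
  [[6, 0, 0, 0], [6, 0, 0, 0], [6, 0, 0, 0], [3, 0, 0, 0], [0, 0, 0, 0]],
])

```text
clock: 10.6
tcp_pos: [0.5664, 0.1636, 0.0509]
orientation: [-3.141, -0.001, -0.1]
force: [-0.9, 0.2, -0.6]
width: 0.0499
grasp_force: 0.0
```

```bash
cat > m.py <<'E'
from h import *
go((37,131,48))
a=snap('top');b=snap('scene'); P=cloud(a)
cv2.imwrite('pics/g.png',np.vstack([cv2.resize(a['pixels'][130:250,140:310],(567,300)),cv2.resize(b['pixels'][120:280,140:330],(567,300))]))
T=cloud(b)
for n,Q in(('top',P),('scene',T)):
    q=Q[(Q[...,2]>.074)&(Q[...,2]<.086)]; r=np.array([rail(x) for x in q]); r=r[(r[:,1]>.06)&(r[:,1]<.2)&(r[:,0]>.03)&(r[:,0]<.2)]
    if len(r): print(n,len(r),np.percentile(r,[1,99],0).round(4).tolist(),cv2.minAreaRect(r.astype(np.float32)))
E
python3 m.py
```

```text
t 10.6 rail [ 18.7 131.4] z 0.0509 yaw [-3.1413e+00 -1.0000e-03 -9.9600e-02] F [-0.9  0.2 -0.6] w 0.04994823629135717
(37, 131, 48) [18.3  0.4  3. ]
top 148 [[0.0655, 0.08], [0.1258, 0.1185]] ((0.09334465861320496, 0.09482515603303909), (0.06210608780384064, 0.04155543074011803), 12.65890884399414)
scene 643 [[0.0406, 0.0745], [0.1236, 0.1767]] ((0.08194957673549652, 0.1271258294582367), (0.10741762071847916, 0.08514031022787094), 89.92179107666016)
```

View pics/g.png

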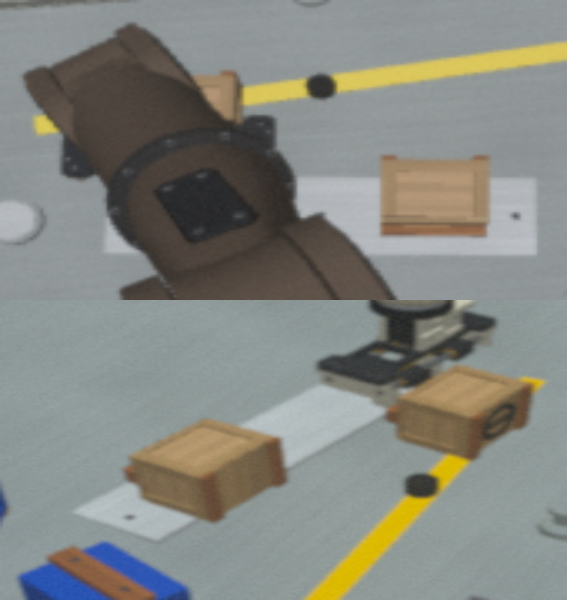

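Picture g shows the stamped crate near the line, with the stamp at (497,422) facing out. By measurement it needs about 19 mm more.

Call:
carry_out([
  [[5, 0, 0, 0], [5, 0, 0, 0], [5, 0, 0, 0], [4, 0, 0, 0], [0, 0, 0, 0]],
])

```text
clock: 11.2
tcp_pos: [0.5855, 0.1615, 0.0508]
orientation: [-3.141, -0.001, -0.1]
force: [0.4, 0.7, -0.5]
width: 0.05
grasp_force: 0.0
```

Call:
carry_out([
  [[-25, 0, 0, 0], [-40, 0, -20, 0], [-40, 0, -45, 0], [-40, 0, -45, 0], [-40, 40, -45, 0]],
])

```text
clock: 11.7
tcp_pos: [0.4228, 0.1532, 0.1786]
orientation: [-3.139, -0.003, -0.094]
force: [0.7, 0.2, 0.7]
width: 0.0501
grasp_force: 0.0
```

Call:
carry_out([
  [[-20, 45, 0, 0], [0, 45, 0, 0], [0, 45, 0, 0], [0, 45, 0, 0], [0, 0, 0, 0]],
])

```text
clock: 12.2
tcp_pos: [0.385, -0.0326, 0.1769]
orientation: [3.14, -0.001, -0.107]
force: [0.6, 1.2, 0.3]
width: 0.05
grasp_force: 0.0
```

```bash
sed -i 's/g.png/h.png/' m.py; cat >> m.py <<'E'
hsv=cv2.cvtColor(a['pixels'],cv2.COLOR_BGR2HSV); v,u=np.where(cv2.inRange(hsv,(20,120,100),(35,255,255))>0)
r=np.array([rail(px(a,i,j,0.)) for i,j in zip(u,v)]); k=np.polyfit(r[:,1],r[:,0],1); print('line x at y=.13',np.polyval(k,.13),k)
E
python3 m.py
```

```text
t 12.2 rail [-142.2  -81.8] z 0.1769 yaw [ 3.1398e+00 -1.1000e-03 -1.0730e-01] F [0.6 1.2 0.3] w 0.049997516546338744
(37, 131, 48) [ 177.4 -214.4  128.7]
top 695 [[0.0602, 0.0803], [0.1445, 0.1791]] ((0.10278536379337311, 0.1298903226852417), (0.10039696097373962, 0.08695728331804276), 89.73790740966797)
scene 654 [[0.06, 0.0742], [0.1429, 0.1757]] ((0.10175515711307526, 0.12494775652885437), (0.10543796420097351, 0.0861615240573883), 89.77986145019531)
line x at y=.13 0.1023346157330367 [-0.19363854  0.12750763]
```

View pics/h.png

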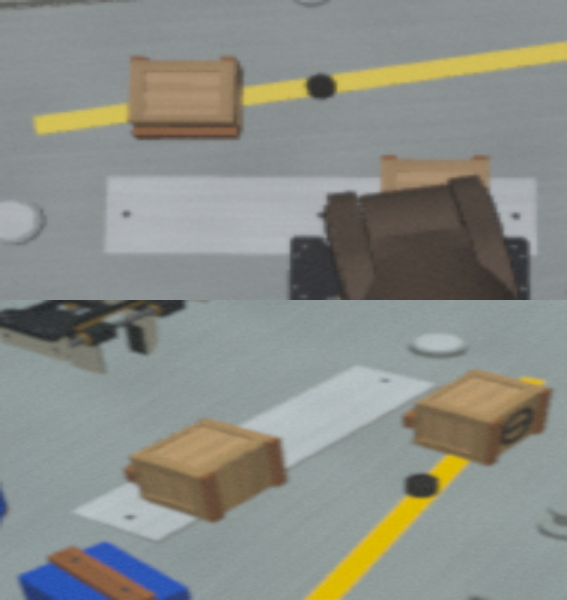

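Picture h shows the stamped crate centred on the line: measured 102–103 mm from the step, line at 102 mm. The plain crate still lies at the rail, the sample has not moved, and the robot is clear. I hand it in.

```bash
python3 -c "
from cell import robot
print(robot.job_done())"
```

```text
the job is handed in; nothing more can be done
None
```

The job is handed in: both crates are tipped on to their sides, the stamped (left) one is centred on the dispatch line to within about 1 mm by camera, and the plain one still lies at the rail; the result of the judging was not shown.

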